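# Free the jammed stopper of the stoneware jar

## Task

The wooden stopper is jammed between the rubber lips of the stoneware jar's mouth, so tightly that a straight pull would bring the loose jar up with it. Rock the stopper from side to side until it comes free, draw it out without jerking while the jar stays standing flat on the worktop where it is, and stand the stopper upright, handle up, on the middle of the round cork coaster. Leave the other things alone.

Things in the scene. Friction and masses are not known exactly. Their poses are not given: they have to be found in the camera images.
- stone_jar: White oblong stoneware jar, hollow, standing loose, 1.2 to 1.6 kg, 120 (x) x 100 (y) x 90 (z) mm; origin at the centre of its underside, z up. Its top has an oblong mouth, 48 (x) x 60 (y) mm, with a black rubber lip on the +y and on the -y side of the stopper. Keep the upward pull under 10 N, best under 6: 12 to 15 N lifts or tips the jar, well before the lips let go of a straight pull.
- jar_mouth (a point): Centre of the jar's mouth, midway between the two lips, 84 mm above the jar's underside; axes as the jar's. The tilting of the stopper takes place round about here.
- stopper: Light wooden stopper, 0.12 kg, 106 mm tall, stands on its flat underside (20 x 38 mm): origin at the centre of that, z up. At the start it is 54 to 58 mm above the jar's underside, axes as the jar's. Collar 60 (x) x 32 (y) mm at z 38 to 46. Flat handle 34 (x) x 18 (y) mm at z 46 to 106. It is freed by tilting about its x axis, handle to the jar's +y, then -y.
- stopper_grip (a point): Middle of the upper handle, 86 mm above the stopper's underside, axes as the stopper's: grip here from above, fingers closing along y across the 18 mm.
- lip_touch (a point): Where the +y lip touches the stopper at the start: 14 mm beside the middle, 84 mm above the jar's underside (the other lip: 14 mm to -y). Each lip is a 12 mm thick rubber bead along x, sprung against the stopper with about 20 N, friction about 0.9; it stretches 2 to 3 mm up or down before slipping and follows inward 1.5 mm at most: a stopper 15 mm higher is free.
- stopper_plug (a point): On the stopper's axis 28 mm above its underside, level with the lips. Plug z 0 to 40 mm, 38 mm along x, tapered along y from 22 (bottom) to 30 mm. Room to tilt 0.2 rad each way. Turning about one lip's touch point lets the other side climb: swings of 0.15 to 0.2 rad each way gain 1 to 4 mm each, how much differs; climbing faster than it gives lifts the jar. Feel the pull after each swing.
- coaster: Round cork coaster, 96 mm across, 8 mm thick, lying loose on the worktop; origin at the centre of its underside.
- spice_tin: Round spice tin, 65 mm across, 62 mm tall, a bystander; origin at the centre of its underside.
- salt_shaker: Salt shaker, 44 mm across, 90 mm tall, a bystander; origin at the centre of its underside.
- mug: Small stoneware mug, 49 mm tall, a bystander; origin under its middle.
- egg_cup: Pale egg cup, 47 mm across, 48 mm tall, a bystander; origin under its middle.
- teaspoon: Steel teaspoon, 132 mm long, a bystander; origin under its middle.
Not all that is in view belongs to the job. Leave any purple or yellow look-alike of the stopper alone.

How it is judged (in metres and radians):
On the way:
1. the stopper is drawn clear of the jar's mouth while the jar stands on the worktop (distance between stopper and stone_jar above 0.1 m and height (world z) of stone_jar below 0.006 m), for 0.1 s.
At the end, for the whole second after the job is handed in: The stopper stands still and upright (within 0.1 rad) on the coaster, its middle within 30 mm of the coaster's, the coaster flat on the worktop; the jar stands flat on the worktop within 40 mm of where it was (horizontal distance between stopper and coaster below 0.03 m and z of stopper in the frame of coaster between 0.004 and 0.014 m and angle between stopper's own z axis and vertical below 0.1 rad and linear speed of stopper below 0.02 m/s and height (world z) of each of coaster, stone_jar below 0.004 m and angle between stone_jar's own z axis and vertical below 0.05 rad and distance of stone_jar from where it was at the start of the episode below 0.04 m); the robot touches nothing.
It fails at once if the jar is lifted off the worktop (its underside's centre over 8 mm up) or tipped by more than 0.1 rad (height (world z) of stone_jar above 0.008 m or angle between stone_jar's own z axis and vertical above 0.1 rad).
It fails at once if the stopper is jerked: it moves faster than 0.25 m/s while still in the jar's mouth (distance between stopper and stone_jar below 0.09 m and linear speed of stopper above 0.25 m/s).
It fails at once if another thing (tin, salt shaker, mug, egg cup, teaspoon) is shifted by more than 30 mm (distance of any of spice_tin, salt_shaker, mug, egg_cup, teaspoon from where it was at the start of the episode above 0.03 m).
It also fails if it takes over 72 s, if anything falls off the work surface, if the arm or the gripper's body presses on something with over 40 N, if the wrist force passes 120 N, or if a joint passes its speed limit or range.

## Robot

A 6-joint arm with a two-finger parallel gripper is mounted at the origin on a cart in front of the work surface, level with it; the furniture and walls round the work are solid. World frame = base frame: x ahead of the robot, y to its left, z up, the work surface at z = 0. Lengths are in mm, angles in rad, forces in N, time in s.
With the tool pointing down it reaches from about 300 to 775 mm from the base axis. Payload 14.6 kg.
Tool frame: the origin (TCP) lies on the centre line of the jaws, within the pads' length; the fingertips stand 19 mm ahead of it and the grasp point (between the pads) is the TCP (bot.tip_reach is the distance from the TCP to the fingertips, in mm); z points along the fingers, y is the line along which they close (so a half turn about z gives the same grasp; the last joint's range is limited). The gripper opens to 85 mm and grips with 20 to 120 N. Pads are 22 mm wide; open, the fingers measure 114 mm over their backs; the gripper's body (76 mm by 85 mm) begins 54 mm behind the grasp point. The pads swing forward as they close: fully open they stand 13 mm farther back than shut.
Start: joints at [1.222, 0.3, 1.521, -0, 1.321, -0.067], TCP at [152.944, 528.297, 250.281] pointing down, gripper open.
Joint ranges: [-3.03, 3.03], [-0.79, 2.21], [0.23, 2.52], [-1.04, 4.18], [0, 3.07], [-2.55, 2.55]. Speed limits (rad/s): [2.22, 2.22, 2.57, 3.14, 3.14, 3.14].

## Interface

Orientations are given as a unit quaternion [w, x, y, z].
In Python, from rig import bot gives the robot as it stands. Calls block until the motion is done:
- bot.move_to(position, orientation): joint-space move of the TCP to a pose.
- bot.servo_line(position, attitude=None, speed=150, until_force=None): straight line of the TCP; attitude=None keeps the orientation; speed is the mean speed in mm/s. With until_force (N) it stops when the force on the tool has changed by that much, and returns True; else False.
- bot.move_joints(angles): joint-space move.
- bot.move_gripper(opening, grip_force=None): finger opening in mm; grip_force is the grip in N (None keeps the last); returns when the fingers have stopped.
- bot.dwell(seconds).
- bot.ik(position, orientation): joint angles nearest the present ones, or None.
- bot.read_state(): the state.
- bot.read_camera(name): name is "scene" or "top"; returns a dict with "image" (420x560x3 uint8, blue, green, red), "depth" (420x560 float32, mm along the optical axis (not along the pixel's ray), 0 where there is no reading), "fovy" (degrees; the focal length in pixels is half the picture's height over the tangent of half this angle, whatever the lens; pixels are square), "cx", "cy" (the principal point, pixels), "eye" and "attitude" of the camera in the world. Camera axes: x right, y down, z forward; pixel columns grow to the right and rows downward; lengths in mm; the calibration is good to about 2 mm. A picture is of the moment at which its call begins.
A pose or a line that the arm cannot do raises bot.MotionError and nothing moves.
- bot.finish_job(): hands the job in; it is judged then, once.
The state is a dict: "clock": time; "joint_positions": joint angles; "qvel": joint speeds; "effort": joint torques, N m; "ee_pos": TCP position; "tool_rot": TCP orientation; "ft_force": force on the tool from outside, world axes, zero at the start; "moment": the same for the moment, N m; "grip_width": finger opening in mm; "grip_force": force on a finger pad.
Only numpy, scipy, OpenCV 4.12 (cv2) and the standard library are available. Lean on these libraries where they do the work, as an engineer would, in place of code of your own. Each camera call takes 0.05 s, during which the arm holds its last target. There are 200 camera calls.

## Working session

There is one attempt and no reset: what is moved stays moved. The work goes in short steps, each a Python script; the robot and the scene stay as the last script left them, time stands still between calls to the robot, and variables do not carry over. Pictures are saved under pics/ and viewed, at most 10 in all, crops included, and the job is handed in when it is done.

```bash
mkdir -p pics; ls; python3 - <<'E'
from rig import bot
import cv2,numpy as np
for n in("top","scene"):
    c=bot.read_camera(n); cv2.imwrite(f"pics/{n}0.png",c["image"]); np.savez(f"{n}0.npz",**c)
    print(n,c["fovy"],c["cx"],c["cy"],c["eye"],c["attitude"])
print(bot.read_state())
E
```

```text
pics
top 56.85154968538332 277.3749201231472 206.7034816230188 [365.03323697  40.2888065  960.93836453] [ 0.07123536 -0.69404353  0.71336296 -0.06589676]
scene 43.92490929644634 282.38633619229273 211.2834552969002 [ 128.04740244 -795.4630884   633.26991562] [-0.49531832  0.83624523 -0.20680046  0.11219294]
{'clock': 0.1, 'joint_positions': array([ 1.22241410e+00,  3.00391009e-01,  1.52150088e+00,  4.45013412e-05,
        1.32070892e+00, -6.66056586e-02]), 'qvel': array([ 0.00055676, -0.00126301, -0.00156958,  0.00024166,  0.0003542 ,
       -0.00063597]), 'effort': array([ 1.13906091e-03, -5.44381928e+01, -3.62360537e+01, -4.69581971e-05,
        3.06444781e-03,  5.19262500e-07]), 'ee_pos': array([152.86763105, 528.13656866, 249.79916765]), 'tool_rot': array([-1.24937871e-04,  1.40428097e-01,  9.90090751e-01, -4.88826522e-04]), 'ft_force': array([ 0.04986785, -0.57636373,  0.34671419]), 'moment': array([-0.03717157,  0.02844096,  0.04442832]), 'grip_force': 0.0, 'grip_width': 85.34587503731224}
```

View pics/top0.png

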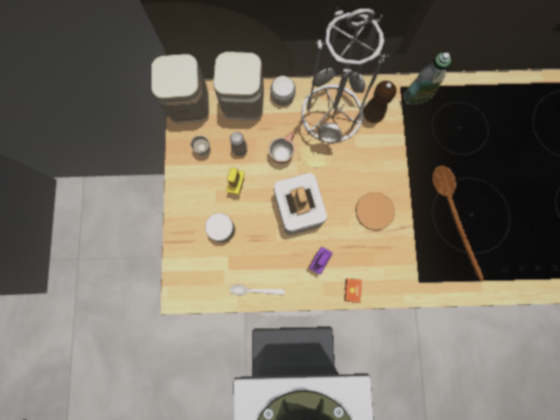

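View pics/scene0.png

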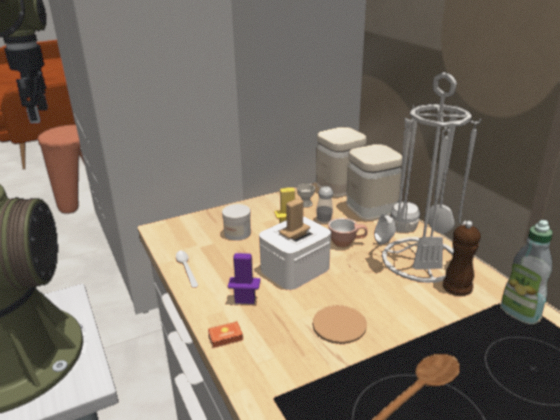

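Top view: the wooden stopper sits in the white jar at (300,203). The look-alikes are purple at (320,261) and yellow at (235,182). The brown wooden one in the jar fits the description, and the coaster is at (376,211). Next I measure, and confirm with a crop.

```bash
cat > h.py <<'E'
import numpy as np,cv2
from scipy.spatial.transform import Rotation as R
def cloud(c):
    f=210/np.tan(np.radians(float(c["fovy"]))/2); d=c["depth"]
    v,u=np.mgrid[:420,:560]
    P=np.dstack([(u-c["cx"])/f*d,(v-c["cy"])/f*d,d])
    q=np.array(c["attitude"]); M=R.from_quat(q[[1,2,3,0]]).as_matrix()
    P=P@M.T+c["eye"]; P[d==0]=np.nan
    return P
E
python3 - <<'E'
from h import *
for n,b in(("top",(260,160,350,250)),("scene",(250,180,345,295))):
    c=np.load(f"{n}0.npz"); P=cloud(c); im=c["image"]
    x0,y0,x1,y1=b
    S=np.zeros((420,560),bool); S[y0:y1,x0:x1]=1
    Z=P[...,2]; hsv=cv2.cvtColor(im,cv2.COLOR_BGR2HSV)
    for nm,m in(("jartop",S&(Z>80)&(Z<97)),("jarbright",S&(Z>80)&(Z<97)&(hsv[...,2]>130)&(hsv[...,1]<60)),("handle",S&(Z>125)),("handletop",S&(Z>153)),("collar",S&(Z>97)&(Z<112))):
        p=P[m]; 
        if len(p)<4: print(n,nm,len(p)); continue
        xy=p[:,:2].astype(np.float32); print(n,nm,len(p),cv2.minAreaRect(xy),np.percentile(p,[2,50,98],axis=0).round(1).tolist())
    cr=im[y0:y1,x0:x1]; cv2.imwrite(f"pics/{n}c.png",cv2.resize(cr,None,fx=5,fy=5,interpolation=cv2.INTER_CUBIC))
    # coaster
    m=np.zeros((420,560),bool)
    if n=="top": m[185:240,350:402]=1
    else: m[300:345,305:375]=1
    m&=(hsv[...,1]>110)&(Z>4)&(Z<14)
    p=P[m]; print(n,"coaster",len(p),cv2.minEnclosingCircle(p[:,:2].astype(np.float32)),np.median(p,axis=0))
E
```

```text
top jartop 1831 ((549.3607177734375, -7.665195465087891), (121.0124740600586, 100.3218002319336), 13.934386253356934) [[488.4, -59.5, 85.1], [544.9, -6.7, 90.2], [607.8, 44.6, 93.9]]
top jarbright 1607 ((549.3607177734375, -7.665195465087891), (121.0124740600586, 100.3218002319336), 13.934386253356934) [[488.3, -60.3, 86.2], [542.8, -7.8, 90.3], [608.7, 44.9, 93.8]]
top handle 169 ((549.1283569335938, -7.420276641845703), (34.505027770996094, 18.23431396484375), 14.245348930358887) [[531.5, -18.1, 128.1], [546.2, -6.7, 159.8], [563.8, 3.6, 163.6]]
top handletop 137 ((549.1283569335938, -7.420276641845703), (34.505027770996094, 18.23431396484375), 14.245348930358887) [[532.3, -17.5, 155.2], [548.2, -6.8, 160.4], [563.9, 3.6, 163.7]]
top collar 175 ((549.0985107421875, -7.491584777832031), (59.6597785949707, 31.979951858520508), 13.6344633102417) [[518.7, -26.7, 97.7], [534.5, -1.7, 101.2], [574.2, 11.6, 108.0]]
top coaster 1084 ((536.0299072265625, -197.34469604492188), 47.15815353393555) [ 535.29440549 -197.15294873    8.53126659]
scene jartop 1591 ((578.041259765625, 33.752502441406
[... 308 characters left out ...]
35.5, 92.1]]
scene handle 341 ((550.3848876953125, -9.933343887329102), (37.50056076049805, 19.998260498046875), 11.49128532409668) [[532.2, -20.0, 125.7], [545.9, -14.5, 146.1], [567.7, -2.8, 160.9]]
scene handletop 113 ((549.6975708007812, -9.0879487991333), (35.35350799560547, 18.018747329711914), 10.690784454345703) [[533.2, -20.0, 153.5], [547.0, -12.6, 158.8], [564.5, -0.1, 161.6]]
scene collar 332 ((549.5250244140625, 18.664825439453125), (295.0181884765625, 92.28144836425781), 51.365821838378906) [[428.9, -63.6, 97.3], [552.0, -13.1, 101.4], [624.8, 151.5, 110.7]]
scene coaster 156 ((536.4881591796875, -198.4816131591797), 44.9874382019043) [ 540.69732256 -198.43943846    7.56028699]
```

View pics/topc.png

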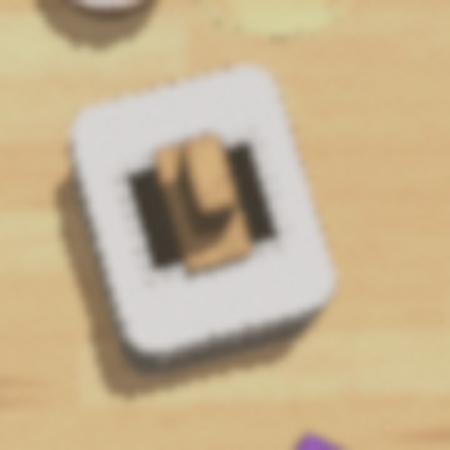

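The crop confirms it: the brown wooden handle is in the jar mouth with black lips on both sides (±y). The jar is at (549,-7.5), yaw 0.243, and the coaster at (536,-197.5). I'll move above the stopper and record force baselines at several tilts.

```bash
cat >> h.py <<'E'
from rig import bot
YAW=0.243; JAR=np.array([549.1,-7.6]); MZ=84.0; L=58.0   # grip is L above plug point
Rj=R.from_euler("z",YAW)
def quat(th,flip=0,Rb=Rj):
    """tool down, y along jar y; th>0 tilts the handle to jar +y"""
    r=Rb*R.from_euler("x",-th)*R.from_euler("x",np.pi)*R.from_euler("z",np.pi*flip)
    return r.as_quat()[[3,0,1,2]]
def pose(th,h,dy=0,dx=0):
    """TCP with the plug axis at the mouth centre, risen by h"""
    p=np.array([*JAR,MZ+h])+Rj.apply([dx,dy,0])+ (Rj*R.from_euler("x",-th)).apply([0,0,L])
    return p
def force():
    return Rj.inv().apply(bot.read_state()["ft_force"])
E
python3 - <<'E'
from h import *
for f in(0,1):
    q=bot.ik(pose(0,100),quat(0,f)); print(f,q)
f=int(np.argmin([abs(bot.ik(pose(0,100),quat(0,f))[5]) if bot.ik(pose(0,100),quat(0,f)) is not None else 9 for f in(0,1)])); print("flip",f)
bot.move_to(pose(0,100),quat(0,f)); bot.move_gripper(42)
for th in(.18,0,-.18,0):
    t=bot.read_state()["clock"]; bot.servo_line(pose(th,100),quat(th,f),speed=40); t1=bot.read_state()["clock"]
    bot.dwell(.15); print(th,t1-t,np.mean([force() for _ in range(3)],axis=0).round(2))
t=bot.read_state()["clock"]; bot.servo_line(pose(.04,100),quat(.04,f),speed=30);t1=bot.read_state()["clock"];print("small",t1-t,t1)
bot.servo_line(pose(0,100),quat(0,f),speed=30)
E
```

```text
0 [-8.05375292e-02  3.04742029e-01  1.53432827e+00 -4.44089210e-16
  1.30252236e+00  1.24725880e+00]
1 [-8.05375292e-02  3.04742029e-01  1.53432827e+00 -4.44089210e-16
  1.30252236e+00 -1.89433386e+00]
flip 0
0.18 0.4083000000000001 [ 0.4  -0.06 -0.29]
0 0.4083999999999999 [-0.73  0.33 -0.51]
-0.18 0.40829999999999966 [0.48 0.03 0.74]
0 0.40829999999999966 [ 0.52  0.11 -0.67]
small 0.25 5.4583
```

```bash
python3 - <<'E'
from h import *
bot.servo_line(pose(0,-0.5),quat(0),speed=80,until_force=8)
print(bot.read_state()["ee_pos"],force())
bot.move_gripper(10,grip_force=70); bot.dwell(.2)
s=bot.read_state(); print(s["grip_width"],s["grip_force"],s["ee_pos"],force(),s["moment"],s["clock"])
E
```

```text
[549.3145255   -7.62401882 142.0140311 ] [0.44490305 0.44490517 0.02694642]
17.08913544125181 68.16461563110352 [549.23774968  -7.61528306 141.7524933 ] [-1.22441078  0.53245063  3.14402304] [ 0.0339522   0.09001564 -0.00633727] 7.65
```

```bash
cat >> h.py <<'E'
import json
def swing(st,goal,target=4.0,n=6,ff=0.25,kz=.06,ky=.04,log=True):
    out=[]; th0=st["th"]
    for th in np.linspace(th0,goal,n+1)[1:]:
        st["th"]=float(th); st["h"]+=ff
        bot.servo_line(pose(th,st["h"],st["dy"],st["dx"]),quat(th),speed=30)
        F=np.mean([force() for _ in range(3)],axis=0)
        pull=-F[2]
        st["h"]+=float(np.clip(kz*(target-pull),-1.2,.35))
        st["dy"]+=float(np.clip(ky*F[1],-.3,.3))   # yield sideways
        st["dx"]+=float(np.clip(.03*F[0],-.2,.2))
        out.append((round(float(th),2),round(st["h"],2),round(st["dy"],2),*F.round(1)))
        if pull>9: st["h"]-=.5
    if log: print(*out,sep="\n")
    json.dump(st,open("st.json","w")); print(bot.read_state()["clock"],st)
E
python3 - <<'E'
from h import *
st=dict(th=0.,h=-.5,dy=0.,dx=0.)
swing(st,.18,n=4)
swing(st,-.18,n=7)
print(bot.read_state()["moment"],bot.read_state()["grip_width"])
E
```

```text
(0.04, 0.1, -0.04, np.float64(-0.7), np.float64(-1.0), np.float64(2.7))
(0.09, 0.48, -0.05, np.float64(3.0), np.float64(-0.3), np.float64(-1.8))
(0.14, 0.82, -0.06, np.float64(2.0), np.float64(-0.3), np.float64(-2.5))
(0.18, 1.2, -0.06, np.float64(1.5), np.float64(0.1), np.float64(-1.9))
8.65 {'th': 0.18, 'h': 1.1971954113608156, 'dy': -0.05968795644996852, 'dx': 0.1725475639236004}
(0.13, 1.44, -0.02, np.float64(2.7), np.float64(0.9), np.float64(-4.1))
(0.08, 1.51, -0.01, np.float64(2.8), np.float64(0.2), np.float64(-7.0))
(0.03, 1.5, 0.01, np.float64(1.9), np.float64(0.6), np.float64(-8.3))
(-0.03, 1.66, 0.03, np.float64(-0.5), np.float64(0.6), np.float64(-5.5))
(-0.08, 1.93, 0.04, np.float64(-2.2), np.float64(0.1), np.float64(-3.6))
(-0.13, 2.33, 0.04, np.float64(-2.4), np.float64(0.1), np.float64(-1.5))
(-0.18, 2.79, 0.06, np.float64(-2.9), np.float64(0.4), np.float64(-0.6))
10.4 {'th': -0.18, 'h': 2.7888651971067833, 'dy': 0.060194825626901385, 'dx': 0.1568988732456556}
[-0.55644559  0.49526051  0.10288342] 17.346717740049577
```

It's climbing with low forces, so I continue.

```bash
python3 - <<'E'
from h import *
st=json.load(open("st.json"))
for g in(.18,-.18,.18,-.18):
    swing(st,g,n=7,ff=.2,kz=.08,ky=.03)
E
```

```text
(-0.13, 2.9, 0.06, np.float64(-1.8), np.float64(-0.1), np.float64(-5.2))
(-0.08, 3.02, 0.04, np.float64(0.5), np.float64(-0.6), np.float64(-5.0))
(-0.03, 3.01, 0.02, np.float64(0.2), np.float64(-0.7), np.float64(-6.6))
(0.03, 3.19, 0.02, np.float64(-0.4), np.float64(-0.1), np.float64(-4.2))
(0.08, 3.35, 0.04, np.float64(-0.5), np.float64(0.8), np.float64(-4.5))
(0.13, 3.78, 0.04, np.float64(-1.3), np.float64(-0.0), np.float64(-1.2))
(0.18, 4.32, 0.04, np.float64(-1.1), np.float64(-0.1), np.float64(0.3))
12.15 {'th': 0.18, 'h': 4.323522914438602, 'dy': 0.03578922466298623, 'dx': 0.030503471897600172}
(0.13, 4.58, 0.07, np.float64(0.7), np.float64(1.0), np.float64(-3.3))
(0.08, 4.73, 0.07, np.float64(3.4), np.float64(0.2), np.float64(-4.7))
(0.03, 4.68, 0.09, np.float64(2.7), np.float64(0.6), np.float64(-7.2))
(-0.03, 4.68, 0.11, np.float64(1.1), np.float64(0.5), np.float64(-6.4))
(-0.08, 4.89, 0.07, np.float64(-1.1), np.float64(-1.1), np.float64(-3.9))
(-0.13, 5.37, 0.05, np.float64(-1.3), np.float64(-0.8), np.float64(-0.4))
(-0.18, 5.84, 0.04, np.float64(-0.7), np.float64(-0.2), np.f
[... 633 characters left out ...]
': 0.18, 'h': 7.464390539527906, 'dy': -0.0574151910606681, 'dx': 0.20814218730714096}
(0.13, 7.69, -0.07, np.float64(1.5), np.float64(-0.5), np.float64(-3.7))
(0.08, 7.72, -0.09, np.float64(2.1), np.float64(-0.6), np.float64(-6.2))
(0.03, 7.83, -0.12, np.float64(0.2), np.float64(-0.8), np.float64(-5.1))
(-0.03, 7.94, -0.1, np.float64(-0.1), np.float64(0.5), np.float64(-5.1))
(-0.08, 8.19, -0.12, np.float64(-0.9), np.float64(-0.7), np.float64(-3.4))
(-0.13, 8.58, -0.12, np.float64(-0.6), np.float64(0.2), np.float64(-1.6))
(-0.18, 9.03, -0.12, np.float64(-0.6), np.float64(-0.1), np.float64(-0.9))
17.4 {'th': -0.18, 'h': 9.025011184288644, 'dy': -0.11961845808818884, 'dx': 0.25306392464911803}
```

```bash
python3 - <<'E'
from h import *
st=json.load(open("st.json"))
for g in(.18,-.18,.18,-.18):
    swing(st,g,n=7,ff=.2,kz=.09,ky=.04,log=g>0)
    print(force().round(1),bot.read_state()["moment"].round(2))
    if st["h"]>15.5: break
swing(st,0,n=4,ff=.2,kz=.09)
c=bot.read_camera("scene"); cv2.imwrite("pics/rock.png",cv2.resize(c["image"][150:310,220:380],None,fx=3.5,fy=3.5))
E
```

```text
(-0.13, 9.26, -0.11, np.float64(0.9), np.float64(0.1), np.float64(-3.6))
(-0.08, 9.31, -0.09, np.float64(0.8), np.float64(0.5), np.float64(-5.7))
(-0.03, 9.37, -0.11, np.float64(-0.3), np.float64(-0.4), np.float64(-5.6))
(0.03, 9.52, -0.13, np.float64(0.5), np.float64(-0.5), np.float64(-4.5))
(0.08, 9.83, -0.17, np.float64(0.1), np.float64(-1.0), np.float64(-2.8))
(0.13, 10.19, -0.18, np.float64(-1.3), np.float64(-0.4), np.float64(-2.3))
(0.18, 10.64, -0.21, np.float64(-0.1), np.float64(-0.7), np.float64(-1.3))
19.15 {'th': 0.18, 'h': 10.63682652002445, 'dy': -0.2104243698446523, 'dx': 0.2700481693111518}
[-0.1 -0.7 -1.3] [ 0.31  0.17 -0.04]
20.9 {'th': -0.18, 'h': 12.867380366010037, 'dy': -0.03784579258406002, 'dx': 0.37769407643857694}
[ 0.7  1.3 -0.5] [-0.06 -0.06  0.09]
(-0.13, 12.94, -0.05, np.float64(2.1), np.float64(-0.2), np.float64(-5.4))
(-0.08, 12.94, -0.05, np.float64(1.6), np.float64(-0.1), np.float64(-6.2))
(-0.03, 13.08, -0.1, np.float64(-0.0), np.float64(-1.2), np.float64(-4.7))
(0.03, 13.26, -0.14, np.float64(-1.7), np.float64(-0.9), np.float64(-4.2))
(0.08, 13.66, 
[... 171 characters left out ...]
, np.float64(-2.7), np.float64(-0.5))
22.6583 {'th': 0.18, 'h': 14.639468675745626, 'dy': -0.4960408118216393, 'dx': 0.3736093095471166}
[ 0.4 -2.7 -0.5] [-0.31 -0.01 -0.07]
24.4167 {'th': -0.18, 'h': 17.246760310164053, 'dy': 0.16253072346959574, 'dx': 0.5573450641329297}
[ 1.5  4.1 -1.9] [ 0.57 -0.22 -0.03]
(-0.14, 17.52, 0.1, np.float64(-0.4), np.float64(-1.7), np.float64(-3.2))
(-0.09, 18.0, 0.07, np.float64(0.5), np.float64(-0.7), np.float64(-0.9))
(-0.04, 18.46, 0.06, np.float64(0.8), np.float64(-0.1), np.float64(-1.1))
(0.0, 18.96, 0.07, np.float64(0.9), np.float64(0.1), np.float64(-0.7))
25.4167 {'th': 0.0, 'h': 18.960521200426772, 'dy': 0.06785270643212463, 'dx': 0.6098398595470236}
```

View pics/rock.png

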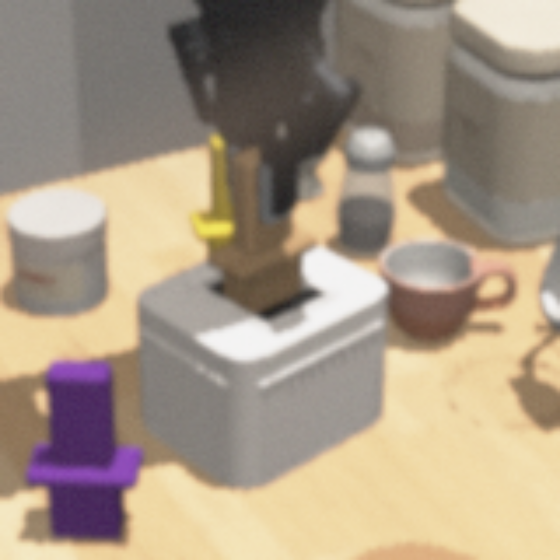

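The stopper is raised and the pull is only its weight. I'll draw it out gently, carry it over and check.

```bash
python3 - <<'E'
from h import *
st=json.load(open("st.json"))
r=bot.servo_line(pose(0,45,st["dy"],st["dx"]),quat(0),speed=40,until_force=6); print("hit",r,force())
if not r:
    bot.servo_line(pose(0,125,st["dy"],st["dx"]),quat(0),speed=90); bot.dwell(.2)
    bot.servo_line([536,-197.5,200],quat(0),speed=120); bot.dwell(.2)
    c=bot.read_camera("scene"); np.savez("s1.npz",**c); cv2.imwrite("pics/carry.png",cv2.resize(c["image"][120:360,220:420],None,fx=2.5,fy=2.5))
    c=bot.read_camera("top"); P=cloud(c); 
    m=np.zeros((420,560),bool); m[150:250,255:345]=1; m&=(P[...,2]>85)&(P[...,2]<97)
    print("jar",m.sum(),cv2.minAreaRect(P[m][:,:2].astype(np.float32)),np.median(P[m],axis=0))
print(bot.read_state()["clock"],bot.read_state()["grip_width"])
E
```

```text
hit False [ 0.15730732 -0.16565683 -0.68386991]
jar 1927 ((549.483154296875, -7.384143829345703), (120.66865539550781, 100.18345642089844), 13.35855484008789) [547.3835394   -7.53580051  90.32322129]
29.65 17.486461757644566
```

View pics/carry.png

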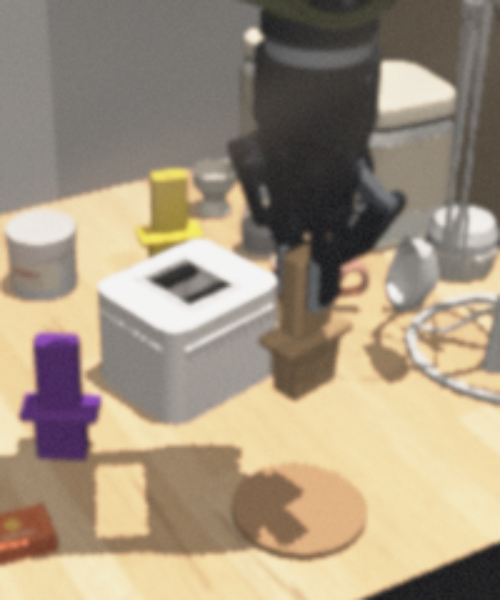

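The jar hasn't moved and the stopper hangs upright over the coaster, ready to place.

```bash
python3 - <<'E'
from h import *
bot.servo_line([536,-197.5,104],quat(0),speed=80); bot.dwell(.2)
r=bot.servo_line([536,-197.5,90],quat(0),speed=10,until_force=4)
s=bot.read_state(); print(r,s["ee_pos"],force())
bot.move_gripper(30,grip_force=20); bot.dwell(.2); bot.move_gripper(60)
p=bot.read_state()["ee_pos"]
bot.servo_line([p[0],p[1],250],speed=80)
bot.move_to([450,100,300],quat(0)); bot.dwell(.2)
c=bot.read_camera("top"); P=cloud(c); Z=P[...,2]; cv2.imwrite("pics/end.png",c["image"])
m=np.zeros((420,560),bool); m[170:250,345:410]=1
for a,b in((95,125),(46,62)):
    k=m&(Z>a)&(Z<b); print(k.sum(),cv2.minAreaRect(P[k][:,:2].astype(np.float32)),np.median(P[k],axis=0))
k=m&(Z>4)&(Z<14); print(cv2.minEnclosingCircle(P[k][:,:2].astype(np.float32)))
print(bot.read_state()["clock"])
E
```

```text
True [ 536.02918543 -197.51878821   95.32269906] [-0.60780707 -0.50805692  4.92405148]
152 ((535.7750854492188, -196.7786102294922), (34.18070983886719, 17.582733154296875), 13.736509323120117) [ 534.51416905 -194.63011943  113.33636434]
201 ((535.911376953125, -197.0966796875), (59.66482162475586, 32.13993835449219), 14.097110748291016) [ 526.08878574 -190.37559336   54.46608992]
((540.7448120117188, -207.96192932128906), 129.85194396972656)
36.5
```

View pics/end.png

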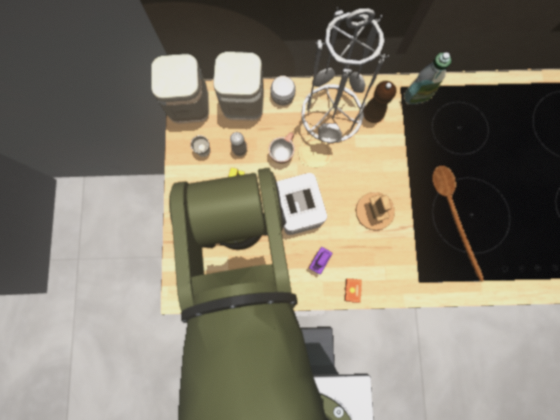

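The stopper stands upright on the middle of the coaster at (377,210). The jar is in place at (300,203) and nothing else has been disturbed.

```bash
python3 -c "
from rig import bot
print(bot.finish_job())"
```

```text
the job is handed in; nothing more can be done
None
```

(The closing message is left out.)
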